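# Stack and square up the test tiles

### The job

The last clay test tile has been weighed: take it off the balance and lay it, without dropping it, on top of the untidy pile in the steel tray, long way the same. Square the pile up in the tray's corner, so that all four tiles lie flat on one another with every tile flush against both walls, the long sides along the far wall and the short ends against the side wall. Leave the crucible and the spatula where they are.

Things in the scene. Friction and masses are not known exactly. Their poses are not given: they have to be found in the camera images.
- tray: dark steel stacking tray, fixed to the bench. Floor plate 200 mm (its x) x 250 mm (its y), 8 mm thick; origin at the centre of the plate's underside, on the bench. Upright walls 6 mm thick rise 36 mm above the plate (a pile of four tiles, 40 mm, stands 4 mm proud) along its far (+x) edge and its +y edge and meet in a corner; the -x and -y edges are open, without lip.
- tray_corner (a point): the point of the tray's floor in its inner corner, where the inner faces of the two walls meet; 94 mm in x and 119 mm in y from the tray's centre, 8 mm above the bench; axes as the tray's. A tile flush with both walls has its centre 28 mm towards -x and 60 mm towards -y of this point, in the tray's axes, its long side along the x wall (the tray's y axis).
- balance: white electronic balance, fixed; housing 200 mm wide (its y), 285 mm long (from 190 mm before to 95 mm behind its origin along its x), 55 mm high (display and keys to 65 mm, all at the -x end); origin on the bench under the centre of the pan
- pan (a point): centre of the top of the balance's round steel pan (136 mm across, 7 mm thick), 80 mm above the bench; axes as the balance's
- tile_a: fired clay test tile, brown-red, 56 mm (its x) x 120 mm (its y) x 10 mm thick, 0.11 to 0.22 kg; origin at the centre of its underside, z up. All four tiles are alike. Bottom tile of the untidy pile on the tray, lying on the tray's floor. Tiles slide on tray and tiles (friction about 0.45): pushing the pile takes 3 to 5 N, pressing it home on a wall 10 to 20 N.
- tile_b: fired clay test tile, brown-red, 56 mm (its x) x 120 mm (its y) x 10 mm thick, 0.11 to 0.22 kg; origin at the centre of its underside, z up. All four tiles are alike. Middle tile of the untidy pile, on tile_a, shifted and turned on it.
- tile_c: fired clay test tile, brown-red, 56 mm (its x) x 120 mm (its y) x 10 mm thick, 0.11 to 0.22 kg; origin at the centre of its underside, z up. All four tiles are alike. Top tile of the untidy pile at the start, on tile_b, shifted and turned on it.
- tile_d: fired clay test tile, brown-red, 56 mm (its x) x 120 mm (its y) x 10 mm thick, 0.11 to 0.22 kg; origin at the centre of its underside, z up. All four tiles are alike. The loose tile, lying on the balance's pan.
- crucible: empty white ceramic crucible (small cup), 52 mm across, 42 mm high, standing on the bench between tray and balance; origin at the centre of its underside. Bystander.
- spatula: spatula about 200 mm long lying on the bench between tray and balance, pointing away from the robot, origin near its middle, on the bench, handle towards its -x. Bystander.
There are look-alikes about, which are no part of the job. Leave any blue or purple look-alike of the tile_d alone.

How it is judged (in metres and radians):
At the end, for the whole second after the job is handed in: All four tiles lie flat and at rest as one pile in the tray: tile_a lowest, then b, c and d (heights within 3 mm, tilt 0.05 rad), each with its long side along the tray's x wall (within 0.05 rad) and its centre at most 3.5 mm farther from either wall than when flush (x of tile_a in the frame of tray_corner between -0.0315 and -0.026 m and y of tile_a in the frame of tray_corner between -0.0635 and -0.058 m and z of tile_a in the frame of tray_corner between -0.003 and 0.003 m and angle between the y axis of each of tile_a, tile_b, tile_c, tile_d and the y axis of tray, either way round below 0.05 rad and angle between each of tile_a, tile_b, tile_c, tile_d's own z axis and vertical below 0.05 rad and linear speed of each of tile_a, tile_b, tile_c, tile_d below 0.02 m/s and x of tile_b in the frame of tray_corner between -0.0315 and -0.026 m and y of tile_b in the frame of tray_corner between -0.0635 and -0.058 m and z of tile_b in the frame of tray_corner between 0.007 and 0.013 m and x of tile_c in the frame of tray_corner between -0.0315 and -0.026 m and y of tile_c in the frame of tray_corner between -0.0635 and -0.058 m and z of tile_c in the frame of tray_corner between 0.017 and 0.023 m and x of tile_d in the frame of tray_corner between -0.0315 and -0.026 m and y of tile_d in the frame of tray_corner between -0.0635 and -0.058 m and z of tile_d in the frame of tray_corner between 0.027 and 0.033 m); the robot touches nothing.
It fails at once if the crucible is shifted by more than 30 mm (distance of crucible from where it was at the start of the episode above 0.03 m).
It fails at once if the spatula is shifted by more than 30 mm (distance of spatula from where it was at the start of the episode above 0.03 m).
It fails at once if the crucible is tipped over (angle between crucible's own z axis and vertical above 0.5 rad).
It fails at once if a tile is dropped: out of the fingers, it moves faster than 0.7 m/s (a fall of more than about 25 mm) ((linear speed of tile_a above 0.7 m/s and contact force between the fingers and tile_a below 0.05 N) or (linear speed of tile_b above 0.7 m/s and contact force between the fingers and tile_b below 0.05 N) or (linear speed of tile_c above 0.7 m/s and contact force between the fingers and tile_c below 0.05 N) or (linear speed of tile_d above 0.7 m/s and contact force between the fingers and tile_d below 0.05 N)).
It also fails if it takes over 58 s, if anything falls off the work surface, if the arm or the gripper's body presses on something with over 40 N, if the wrist force passes 120 N, or if a joint passes its speed limit or range.

### The arm

A 7-joint arm with a two-finger parallel gripper is mounted at the origin on the work surface. World frame = base frame: x ahead of the robot, y to its left, z up, the work surface at z = 0. Lengths are in m, angles in degrees, forces in N, time in s.
With the tool pointing down it reaches from about 0.425 to 0.875 m from the base axis. Payload 4.7 kg.
Tool frame: the origin (TCP) lies at the centre of the arm's flange, where the gripper is bolted on; the fingertips stand 182 mm ahead of it and the grasp point (between the pads) lies 164 mm ahead of it (env.grip_depth is the distance from the TCP to the grasp point, in m); z points along the fingers, y is the line along which they close (so a half turn about z gives the same grasp; the last joint's range is limited). The gripper opens to 87 mm and grips with 3 to 60 N. Pads are 19 mm wide; open, the fingers measure 117 mm over their backs; the gripper's body (75 mm by 190 mm) begins 51 mm behind the grasp point.
Start: joints at [0.808, 18.392, -4.016, 83.108, 1.295, 78.541, -3.26], TCP at [0.65, -0, 0.405] pointing down, gripper open.
Joint ranges: [-163.93, 163.93], [-17.29, 119.83], [-79.2, 71.16], [3.27, 140.29], [-89.18, 269.18], [5.43, 117.66], [-154.24, 154.24]. Speed limits (degrees/s): [147.25, 147.25, 180, 180, 180, 180, 180].

### API

Orientations are given as [roll, pitch, yaw] about the fixed x, y, z axes, in that order (R = Rz(yaw) Ry(pitch) Rx(roll)).
In Python, from cell import env gives the robot as it stands. The module is installed in compiled form; this text tells all that it offers.
- The arm moves only by the tool send_rows, never from a script. Its arguments are lists of equal length, an entry for each row: "xyz": the shift along the tool's x, y, z in m, a list of three; "rotation": the turn, a rotation vector about the tool's x, y, z in rad, a list of three; "jaw": the opening, from 0 (shut) to 1 (fully open). A call has 1 to 20 rows; each row shifts and turns the commanded pose from where the row before left it, along the tool's axes as they then stand; what a row does not reach is not made up. A row lasts 1/10 s, in which the tool goes at most 50 mm and 8.59 degrees, less where a joint would pass 70% of its speed; a pose out of reach is approached as far as the arm can. A call is refused whole if a number of a shift passes 0.05 or a number of a turn 0.15, either way. A call with a gripper value outside its range is refused whole. The fingers move at their own pace and stop on an object; "newtons" is the grip in N (left out, the last holds). Time passes only in rows, so rows that do not move let the fingers close. It gives the time, the measured TCP pose, the force, the opening and the grip force at its end, in the units of the state.
- env.get_obs(): the state, without advancing time (a new reading comes with each control period).
- env.read_camera(name): name is "scene" or "side" or "wrist"; returns a dict with "image" (384x512x3 uint8, blue, green, red), "fx", "fy", "cx", "cy" (pixels), "R" (3x3) and "t" (3): a world point X has camera coordinates R X + t. Camera axes: x right, y down, z forward; pixel columns grow to the right and rows downward; lengths in m; the calibration is good to about 2 mm. A picture is of the moment at which its call begins. There is no depth.
- env.sign_off(): hands the job in; it is judged then, once.
The state is a dict: "time_s": time; "qpos": joint angles; "joint_velocities": joint speeds; "effort": joint torques, N m; "tool_pos": TCP position; "tool_rot": TCP orientation; "force": force on the tool from outside, world axes, zero at the start; "wrist_torque": the same for the moment, N m; "grip_width": finger opening in m; "grasp_force": force on a finger pad.
Only numpy, scipy, OpenCV 4.12 (cv2) and the standard library are available. Lean on these libraries where they do the work, as an engineer would, in place of code of your own. Each camera call takes 0.05 s, during which the arm holds its last target. There are 200 camera calls.

## Working session

There is one attempt and no reset: what is moved stays moved. The work goes in short steps, Python scripts to look and compute and a tool call to move; the robot and the scene stay as the last step left them, time stands still between calls to the robot, and variables do not carry over. Pictures are saved under pics/ and viewed, at most 10 in all, crops included, and the job is handed in when it is done.

Besides the shell and the picture viewer there is one more tool, called after "Call:" by a JSON object that holds its "op" and its "data". send_rows: Moves the arm, as the interface text tells. Its arguments: {"type":"object","properties":{"xyz":{"type":"array"},"rotation":{"type":"array"},"jaw":{"type":"array"},"newtons":{"type":"number"}},"required":["xyz","rotation","jaw"]}

```bash
mkdir -p pics; cat > h.py <<'E'
import numpy as np, cv2
from cell import env
def cam(n,save=None):
    c=env.read_camera(n)
    if save: cv2.imwrite('pics/'+save,c['image'])
    return c
def ray(c,u,v,z):
    R=np.array(c['R']);t=np.array(c['t']);o=-R.T@t
    d=R.T@np.array([(u-c['cx'])/c['fx'],(v-c['cy'])/c['fy'],1.])
    return o+d*(z-o[2])/d[2]
def proj(c,X):
    p=np.array(c['R'])@np.array(X)+np.array(c['t'])
    return np.array([c['fx']*p[0]/p[2]+c['cx'],c['fy']*p[1]/p[2]+c['cy']])
E
python3 - <<'E'
from h import *
a=cam('scene');b=cam('side');w=cam('wrist')
np.save('pics/a.npy',a,allow_pickle=True)
for c in(a,b,w): print((-np.array(c['R']).T@np.array(c['t'])).round(3),c['fx'], np.array(c['R'])[2].round(2))
top=cv2.hconcat([a['image'],b['image']]); 
cv2.imwrite('pics/1.png',cv2.resize(cv2.vconcat([a['image']]),(800,600)))
cv2.imwrite('pics/2.png',cv2.resize(b['image'],(800,600)));cv2.imwrite('pics/3.png',w['image'])
o=env.get_obs();print(o)
E
```

```text
[ 1.074 -0.727  0.661] 347.80218241219194 [-0.45  0.68 -0.58]
[0.164 0.5   0.798] 376.33111401354404 [ 0.45 -0.53 -0.72]
[0.649 0.082 0.384] 292.3355482901945 [-0.   -0.3  -0.95]
{'time_s': 0.15, 'qpos': array([ 0.80751172, 18.43175518, -4.01750674, 83.15700612,  1.29624396,
       78.54198632, -3.26076536]), 'joint_velocities': array([ 0.09477739, -0.08860755,  0.00669255, -0.30061911,  0.02955841,
        0.11481557, -0.03713182]), 'effort': array([ 2.16972071e-04, -4.91794288e+01, -4.04079035e-01, -3.12878716e+01,
       -6.39387709e-02,  4.04033612e-02,  9.90178205e-05]), 'tool_pos': array([ 6.49860147e-01, -1.18155677e-05,  4.03901176e-01]), 'tool_rot': array([-1.79914546e+02,  5.59165458e-03,  9.00032024e+01]), 'force': array([0.36043674, 0.50782719, 0.19468433]), 'wrist_torque': array([-0.01838751, -0.044829  , -0.02349614]), 'grasp_force': 0.0, 'grip_width': 0.08685478823597517}
```

View pics/1.png

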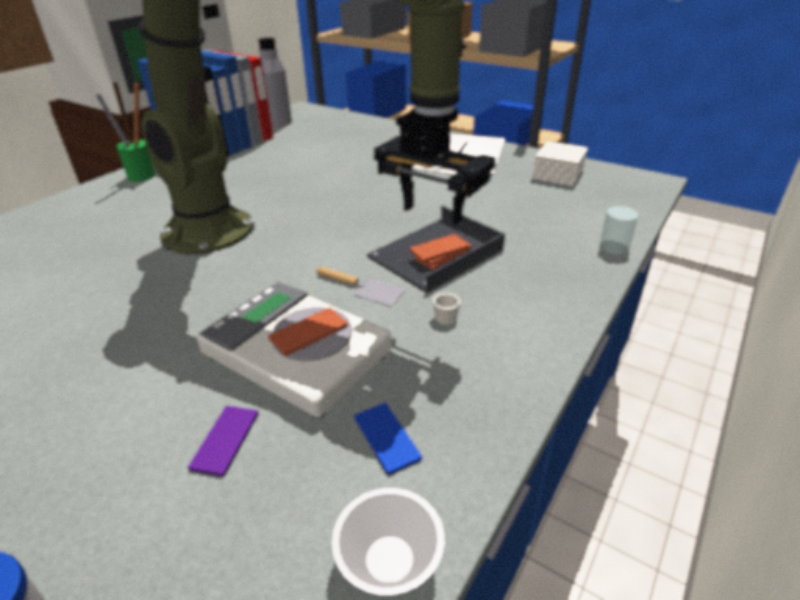

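View pics/2.png

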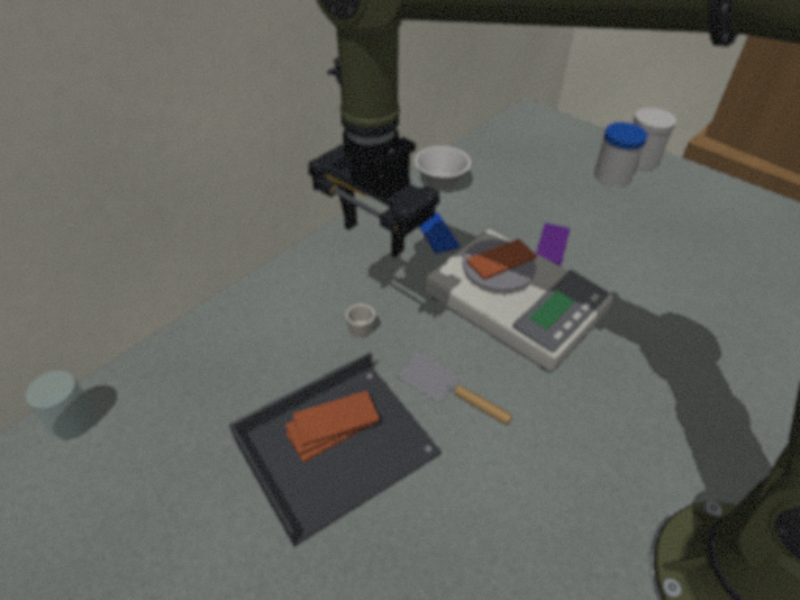

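View pics/3.png

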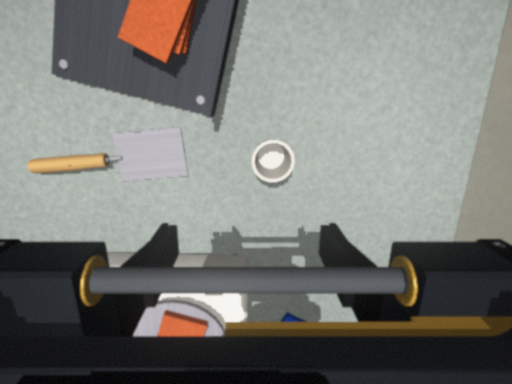

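The side view shows the tray walls meeting at about (237,430) of the 800-wide picture, with the pile at (335,425) and tile_d on the pan at (502,258). The crucible is at (361,320), and the spatula lies between (400,370) and (510,420). The purple and blue look-alikes lie beyond the balance.

```bash
cat >> h.py <<'E'
def orange(c):
    h=cv2.cvtColor(cv2.GaussianBlur(c['image'],(3,3),0),cv2.COLOR_BGR2HSV)
    m=cv2.inRange(h,(3,150,50),(13,255,255))
    cs,_=cv2.findContours(m,cv2.RETR_EXTERNAL,cv2.CHAIN_APPROX_NONE)
    return [k for k in sorted(cs,key=cv2.contourArea,reverse=True) if cv2.contourArea(k)>150]
def tri(cs,ps):
    A=[];b=[]
    for c,(u,v) in zip(cs,ps):
        P=np.hstack([np.array(c['R']),np.array(c['t'])[:,None]])
        for r,f,q,x in((0,'fx','cx',u),(1,'fy','cy',v)):
            n=P[r]*c[f]-(x-c[q])*P[2]; A.append(n[:3]);b.append(-n[3])
    s=np.linalg.lstsq(np.array(A),np.array(b),rcond=None); return s[0],s[1]
E
python3 - <<'E'
from h import *
a=cam('scene');b=cam('side')
for c in(a,b):
    for k in orange(c):
        q=cv2.approxPolyDP(cv2.convexHull(k),3,True)[:,0]
        print(cv2.contourArea(k),q.tolist())
k=1.5625
f=lambda p:np.array(p)/k
for z,pts in((.044,[(237,430),(370,358),(298,540)]),(.008,[(438,453)]),(.042,[(361,318)]),(.0,[(400,375),(508,420)])):
    for p in pts: print(p,ray(b,*f(p),z).round(3))
for p,q in(((443,212),(237,430)),): print(tri([a,b],[f(p),f(q)]))
E
```

```text
524.0 [[220, 207], [184, 225], [174, 216], [209, 199]]
369.0 [[299, 157], [278, 170], [264, 160], [289, 151]]
210.0 [[39, 81], [69, 83], [74, 102], [44, 91]]
1226.0 [[234, 252], [240, 269], [194, 293], [184, 272], [189, 266]]
375.5 [[340, 163], [312, 176], [301, 167], [329, 156]]
(237, 430) [0.647 0.302 0.044]
(370, 358) [0.594 0.074 0.044]
(298, 540) [0.458 0.351 0.044]
(438, 453) [0.414 0.118 0.008]
(361, 318) [0.668 0.019 0.042]
(400, 375) [ 0.556  0.042 -0.   ]
(508, 420) [ 0.37  -0.006  0.   ]
(array([0.569811  , 0.29382834, 0.09301084]), array([700.10090632]))
```

```bash
python3 - <<'E'
from h import *
a=cam('scene');b=cam('side')
A=[[220, 207], [184, 225], [174, 216], [209, 199]];B=[[340, 163], [312, 176], [301, 167], [329, 156]]
print([ray(b,*p,.09).round(3).tolist() for p in B]);print([ray(a,*p,.09).round(3).tolist() for p in A])
print(tri([a,b],[np.mean(A,0),np.mean(B,0)]))
print([ray(b,*p,.03).round(3).tolist() for p in [[234, 252], [240, 269], [194, 293], [184, 272]]])
E
```

```text
[[0.514, -0.272, 0.09], [0.542, -0.174, 0.09], [0.587, -0.183, 0.09], [0.555, -0.277, 0.09]]
[[0.599, -0.196, 0.09], [0.567, -0.298, 0.09], [0.522, -0.287, 0.09], [0.552, -0.185, 0.09]]
(array([ 0.55328461, -0.23531373,  0.0811805 ]), array([0.38105511]))
[[0.558, 0.123, 0.03], [0.513, 0.149, 0.03], [0.547, 0.264, 0.03], [0.606, 0.243, 0.03]]
```

Call:
{"op": "send_rows", "data": {"xyz": [[-0.036,-0.0145,0],[-0.036,-0.0145,0],[-0.036,-0.0145,0],[-0.036,-0.0145,0],[-0.036,-0.0145,0],[-0.036,-0.0145,0],[-0.036,-0.0145,0],[-0.036,-0.0145,0],[0,0,0],[0,0,0],[0,0,0],[0,0,0],[0,0,0]], "rotation": [[0,0,0],[0,0,0],[0,0,0],[0,0,0],[0,0,0],[0,0,0],[0,0,0],[0,0,0],[0,0,0.1],[0,0,0.1],[0,0,0.1],[0,0,0],[0,0,0]], "jaw": [1,1,1,1,1,1,1,1,1,1,1,1,1]}}

```text
time_s: 1.65
tool_pos: [0.5341, -0.2879, 0.4048]
tool_rot: [180.0, 0.0, 73.0]
force: [-0.3, 0.7, -0.8]
grip_width: 0.0869
grasp_force: 0.0
```

```bash
python3 - <<'E'
from h import *
w=cam('wrist','4.png'); o=env.get_obs();print(o['tool_pos'].round(4),o['tool_rot'].round(2))
import pickle;pickle.dump(w,open('w1.pkl','wb'))
for k in orange(w):
    print(cv2.contourArea(k),cv2.approxPolyDP(cv2.convexHull(k),4,True)[:,0].tolist(), cv2.minAreaRect(k))
E
```

```text
[ 0.534  -0.2879  0.4048] [180.     0.    72.94]
6272.0 [[225, 62], [280, 63], [274, 182], [226, 180]] ((252.0, 122.0), (120.0, 56.0), 90.0)
```

View pics/4.png

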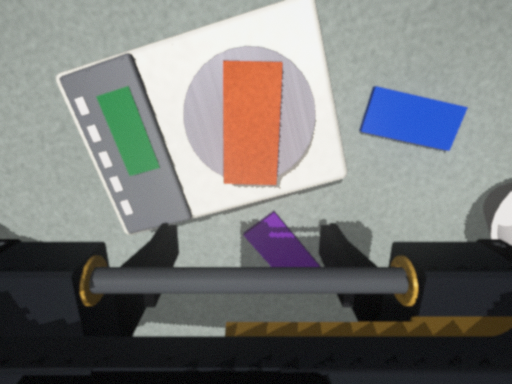

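The tile_d corners are at about (223,61), (282,62), (279,186) and (223,184), nearly aligned with the tool. I'll take a second view shifted along the tool's y to get the height.

Call:
{"op": "send_rows", "data": {"xyz": [[0.0,0.04,0],[0,0.04,0],[0,0,0],[0,0,0],[0,0,0]], "rotation": [[0,0,0],[0,0,0],[0,0,0],[0,0,0],[0,0,0]], "jaw": [1,1,1,1,1]}}

```text
time_s: 2.2
tool_pos: [0.6098, -0.3117, 0.4049]
tool_rot: [-180.0, 0.0, 72.8]
force: [0.2, 0.1, 1.1]
grip_width: 0.0869
grasp_force: 0.0
```

```bash
cat >> h.py <<'E'
def rect(c,k,z):
    p=np.array([ray(c,*q,z)[:2] for q in k[:,0].astype(float)],np.float32)
    r=cv2.minAreaRect(p); bx=cv2.boxPoints(r); e=[bx[1]-bx[0],bx[2]-bx[1]]
    l=max(e,key=np.linalg.norm); l=l if l[1]>0 else -l
    return np.array(r[0]),sorted(r[1]),np.degrees(np.arctan2(-l[0],l[1]))  # centre, size, yaw
E
python3 - <<'E'
from h import *
import pickle
w1=pickle.load(open('w1.pkl','rb'));w=cam('wrist')
o=env.get_obs();print(o['tool_pos'].round(4),o['tool_rot'].round(2))
k1=orange(w1)[0];k2=orange(w)[0]
M=lambda k:np.array(cv2.minAreaRect(k)[0])
print(M(k1),M(k2),tri([w1,w],[M(k1),M(k2)]))
for c,k in((w1,k1),(w,k2)):
    print([ (round(z,3),)+tuple(np.round(x,4).tolist() for x in rect(c,k,z)) for z in(.085,.09)])
E
```

```text
[ 0.6096 -0.3118  0.4054] [1.7998e+02 1.0000e-02 7.2810e+01]
[252. 122.] [169.64057922 121.48357391] (array([ 0.55427233, -0.23240134,  0.09674593]), array([3.75640459e-05]))
[(0.085, [0.552, -0.2366], [0.0541, 0.1184], -18.47599983215332), (0.09, [0.5521, -0.2361], [0.0532, 0.1164], -18.475900650024414)]
[(0.085, [0.5515, -0.2366], [0.0555, 0.1189], -18.27359962463379), (0.09, [0.5529, -0.2365], [0.0546, 0.1169], -18.273500442504883)]
```

Call:
{"op": "send_rows", "data": {"xyz": [[0.0276,-0.0385,0],[0.0276,-0.0385,0],[0,0,0.03],[0,0,0.03],[0,0,0.03],[0,0,0.02],[0,0,0.015],[0,0,0.01],[0,0,0.004],[0,0,0],[0,0,0],[0,0,0]], "rotation": [[0,0,0.021],[0,0,0],[0,0,0],[0,0,0],[0,0,0],[0,0,0],[0,0,0],[0,0,0],[0,0,0],[0,0,0],[0,0,0],[0,0,0]], "jaw": [1,1,1,1,1,1,1,1,1,1,1,1]}}

```text
time_s: 3.45
tool_pos: [0.5544, -0.2358, 0.2668]
tool_rot: [179.9, 0.0, 71.6]
force: [0.3, -0.4, -0.3]
grip_width: 0.0869
grasp_force: 0.0
```

Well placed; now I close the fingers and lift a little.

Call:
{"op": "send_rows", "data": {"xyz": [[0,0,0],[0,0,0],[0,0,0],[0,0,0],[0,0,0],[0,0,0],[0,0,0],[0,0,0],[0,0,0],[0,0,-0.005],[0,0,-0.01],[0,0,-0.015],[0,0,0]], "rotation": [[0,0,0],[0,0,0],[0,0,0],[0,0,0],[0,0,0],[0,0,0],[0,0,0],[0,0,0],[0,0,0],[0,0,0],[0,0,0],[0,0,0],[0,0,0]], "jaw": [0.5,0.5,0.5,0.5,0.5,0.5,0.5,0.5,0.5,0.5,0.5,0.5,0.5], "newtons": 30}}

```text
time_s: 4.75
tool_pos: [0.555, -0.2361, 0.2992]
tool_rot: [179.7, 0.0, 71.6]
force: [0.3, -0.7, -1.0]
grip_width: 0.0552
grasp_force: 30.0
```

Call:
{"op": "send_rows", "data": {"xyz": [[0,0,-0.03],[0,0,-0.04],[0,0,-0.04],[0.02,-0.008,-0.01],[0.034,-0.014,0],[0.034,-0.014,0],[0.034,-0.014,0],[0.034,-0.014,0],[0.034,-0.014,0],[0.034,-0.014,0],[0.034,-0.014,0],[0.034,-0.014,0],[0.034,-0.014,0],[0.014,-0.005,0],[0,0,0],[0,0,0],[0,0,0],[0,0,0]], "rotation": [[0,0,0],[0,0,0],[0,0,0],[0,0,0],[0,0,0],[0,0,0],[0,0,0],[0,0,0],[0,0,0],[0,0,0],[0,0,0],[0,0,0],[0,0,0],[0,0,0],[0,0,-0.09],[0,0,0],[0,0,0],[0,0,0]], "jaw": [0.5,0.5,0.5,0.5,0.5,0.5,0.5,0.5,0.5,0.5,0.5,0.5,0.5,0.5,0.5,0.5,0.5,0.5]}}

```text
time_s: 6.55
tool_pos: [0.5296, 0.1298, 0.4158]
tool_rot: [180.0, 0.0, 76.6]
force: [0.5, -0.1, -1.7]
grip_width: 0.0557
grasp_force: 30.0
```

```bash
python3 - <<'E'
from h import *
import pickle
w=cam('wrist','5.png');pickle.dump(w,open('w3.pkl','wb'))
o=env.get_obs();print(o['tool_pos'].round(4),o['tool_rot'].round(2))
for k in orange(w): print(cv2.contourArea(k),cv2.approxPolyDP(cv2.convexHull(k),3,True)[:,0].tolist())
E
```

```text
[0.5296 0.13   0.4158] [1.7998e+02 1.0000e-02 7.6610e+01]
16234.0 [[294, 57], [299, 71], [299, 154], [293, 265], [205, 265], [198, 145], [243, 54]]
2147.5 [[290, 295], [290, 321], [208, 321], [207, 295]]
```

View pics/5.png

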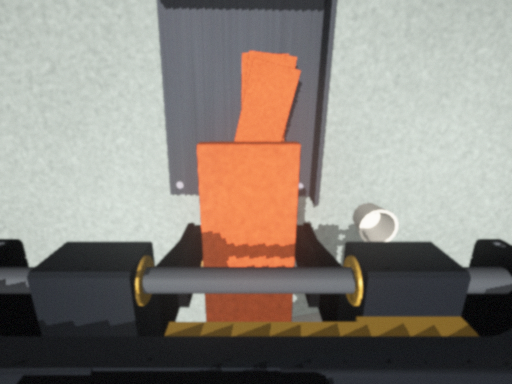

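The held tile_d covers the lower part of the view; the tray walls are at the top and right, near column 325, and the end of the pile is at (243-299, 54-150). For the pose of tile c I'll enlarge the unobstructed side picture.

```bash
python3 - <<'E'
from h import *
i=cv2.imread('pics/2.png')[340:560,215:455]
j=cv2.imread('pics/5.png')[0:210,150:350]
cv2.imwrite('pics/6.png',cv2.hconcat([cv2.resize(i,(432,396)),cv2.resize(j,(368,396))]))
E
```

```text
(no output)
```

View pics/6.png

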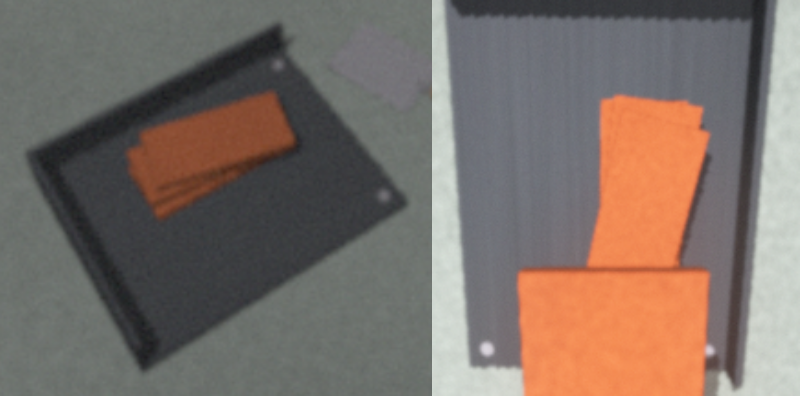

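```bash
python3 - <<'E'
from h import *
import pickle
w=pickle.load(open('w3.pkl','rb'));b=cam('side')
S=lambda x,y:((x/1.8+215)/1.5625,(y/1.8+340)/1.5625)
W=lambda x,y:((x-432)/1.84+150,y/1.886)
print('c side',[ray(b,*S(*p),.038)[:2].round(4).tolist() for p in((142,130),(275,93),(296,141),(160,185))])
print('c wrist',[ray(w,*W(*p),.038)[:2].round(4).tolist() for p in((612,113),(708,132))])
print('h',tri([b,w],[S(142,130),W(708,132)]),tri([b,w],[S(160,185),W(612,113)]))
print('tray side: outer corner, x-wall end,y-wall end, plate corner',[ray(b,*S(*p),z)[:2].round(4).tolist() for p,z in(((28,154),.044),((280,25),.044),((145,370),.044),((407,203),.008))])
print('tray wrist: plate corner, left edge top, xwall end, xwall top',[ray(w,*W(*p),z)[:2].round(4).tolist() for p,z in(((470,366),.008),((447,20),.008),((738,388),.044),((775,0),.044))])
print('inner',[ray(w,*W(*p),z)[:2].round(4).tolist() for p,z in(((752,18),.008),((455,15),.044),((750,18),.044))])
E
```

```text
c side [[0.6112, 0.2241], [0.5537, 0.1218], [0.5068, 0.1455], [0.5607, 0.2494]]
c wrist [[0.5568, 0.2484], [0.612, 0.2244]]
h (array([0.61176423, 0.22410277, 0.03748703]), array([0.04074049])) (array([0.55814077, 0.24951051, 0.04102608]), array([0.6537789]))
tray side: outer corner, x-wall end,y-wall end, plate corner [[0.6598, 0.3039], [0.5992, 0.0671], [0.4553, 0.3582], [0.4103, 0.1143]]
tray wrist: plate corner, left edge top, xwall end, xwall top [[0.4123, 0.1087], [0.4681, 0.3273], [0.6022, 0.0596], [0.6603, 0.2824]]
inner [[0.6562, 0.2836], [0.4808, 0.3177], [0.6451, 0.277]]
```

Call:
{"op": "send_rows", "data": {"xyz": [[0.03,0.0074,0],[0.03,0.0074,0],[0,0,0.04],[0,0,0.04],[0,0,0.04],[0,0,0.03],[0,0,0.02],[0,0,0.01],[0,0,0.005],[0,0,0],[0,0,0],[0,0,0]], "rotation": [[0,0,0],[0,0,0],[0,0,0],[0,0,0],[0,0,0],[0,0,0],[0,0,0],[0,0,0],[0,0,0],[0,0,0],[0,0,0],[0,0,0]], "jaw": [0.5,0.5,0.5,0.5,0.5,0.5,0.5,0.5,0.5,0.5,0.5,0.5]}}

```text
time_s: 7.85
tool_pos: [0.5581, 0.1861, 0.2322]
tool_rot: [179.9, -0.1, 76.8]
force: [0.5, 0.3, -1.1]
grip_width: 0.0555
grasp_force: 30.0
```

Call:
{"op": "send_rows", "data": {"xyz": [[0,0,0.002],[0,0,0.001],[0,0,0],[0,0,0]], "rotation": [[0,0,0],[0,0,0],[0,0,0],[0,0,0]], "jaw": [0.5,0.5,0.5,0.5]}}

```text
time_s: 8.25
tool_pos: [0.5575, 0.1859, 0.2278]
tool_rot: [180.0, 0.0, 76.8]
force: [-0.6, 0.1, -1.9]
grip_width: 0.056
grasp_force: 30.0
```

Call:
{"op": "send_rows", "data": {"xyz": [[0,0,0.001],[0,0,0.001],[0,0,0],[0,0,0]], "rotation": [[0,0,0],[0,0,0],[0,0,0],[0,0,0]], "jaw": [0.5,0.5,0.5,0.5]}}

```text
time_s: 8.65
tool_pos: [0.5575, 0.1859, 0.2257]
tool_rot: [-180.0, 0.0, 76.8]
force: [0.4, 0.4, -1.6]
grip_width: 0.0554
grasp_force: 30.0
```

Call:
{"op": "send_rows", "data": {"xyz": [[0,0,0.001],[0,0,0],[0,0,0]], "rotation": [[0,0,0],[0,0,0],[0,0,0]], "jaw": [0.5,0.5,0.5]}}

```text
time_s: 8.95
tool_pos: [0.5575, 0.1859, 0.2247]
tool_rot: [180.0, 0.0, 76.8]
force: [-0.1, 0.8, -1.4]
grip_width: 0.0554
grasp_force: 30.0
```

Call:
{"op": "send_rows", "data": {"xyz": [[0,0,0.001],[0,0,0],[0,0,0]], "rotation": [[0,0,0],[0,0,0],[0,0,0]], "jaw": [0.5,0.5,0.5]}}

```text
time_s: 9.25
tool_pos: [0.5575, 0.1859, 0.2238]
tool_rot: [180.0, -0.0, 76.8]
force: [-0.0, 0.1, -1.8]
grip_width: 0.0553
grasp_force: 30.0
```

Call:
{"op": "send_rows", "data": {"xyz": [[0,0,0.001],[0,0,0],[0,0,0]], "rotation": [[0,0,0],[0,0,0],[0,0,0]], "jaw": [0.5,0.5,0.5]}}

```text
time_s: 9.55
tool_pos: [0.5575, 0.186, 0.2237]
tool_rot: [180.0, 0.0, 76.8]
force: [-0.9, -0.3, 5.8]
grip_width: 0.0554
grasp_force: 30.0
```

Call:
{"op": "send_rows", "data": {"xyz": [[0,0,0],[0,0,0],[0,0,0],[0,0,0],[0,0,-0.01],[0,0,-0.03],[0,0,-0.04],[0,0,-0.04],[0,-0.034,-0.02],[0,-0.035,0],[0,0,0],[0,0,0]], "rotation": [[0,0,0],[0,0,0],[0,0,0],[0,0,0],[0,0,0],[0,0,0],[0,0,0],[0,0,0],[0,0,0],[0,0,0],[0,0,0],[0,0,0]], "jaw": [0.72,0.72,0.72,0.72,0.72,0.72,0.72,0.72,1,1,1,1]}}

```text
time_s: 10.75
tool_pos: [0.4899, 0.202, 0.3638]
tool_rot: [179.9, -0.0, 76.8]
force: [-0.5, -0.3, -0.1]
grip_width: 0.0839
grasp_force: 0.0
```

```bash
python3 - <<'E'
from h import *
w=cam('wrist');b=cam('side');o=env.get_obs();print(o['qpos'].round(1),o['tool_rot'].round(1))
cv2.imwrite('pics/7.png',cv2.hconcat([cv2.resize(w['image'],(400,300)),cv2.resize(b['image'][200:360,120:333],(400,300))]))
E
```

```text
[-11.8   6.  -14.2 102.9   1.6  71.2 -39.7] [180.   -0.   76.7]
```

View pics/7.png

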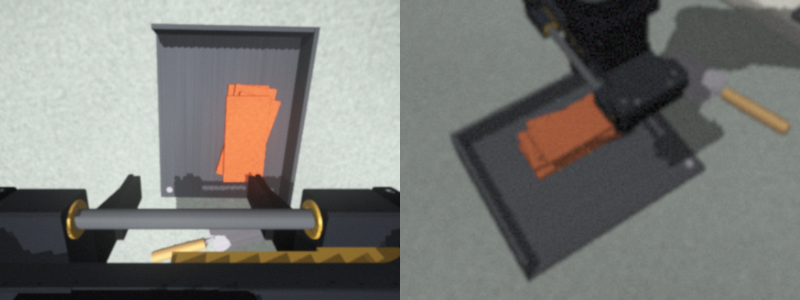

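d lies square on the pile. Next I turn the tool a quarter turn and go down on the −x side.

Call:
{"op": "send_rows", "data": {"xyz": [[0,0,0],[0,0,0],[0,0,0],[0,0,0],[0,0,0],[0,0,0],[0,0,0],[0,0,0],[0,0,0],[0,0,0],[0,0,0],[0,0,0],[0,0,0.03],[0,0,0.04],[0,0,0.03],[0,0,0.03],[0,0,0.02],[0,0,0.01],[0,0,0],[0,0,0]], "rotation": [[0,0,0.144],[0,0,0.144],[0,0,0.144],[0,0,0.144],[0,0,0.144],[0,0,0.144],[0,0,0.144],[0,0,0.144],[0,0,0.144],[0,0,0.144],[0,0,0.141],[0,0,0],[0,0,0],[0,0,0],[0,0,0],[0,0,0],[0,0,0],[0,0,0],[0,0,0],[0,0,0]], "jaw": [1,1,1,1,1,1,1,1,1,1,1,1,1,1,1,1,1,1,1,1]}}

```text
time_s: 12.85
tool_pos: [0.491, 0.2018, 0.2035]
tool_rot: [-180.0, -0.1, -13.8]
force: [-0.0, 0.4, 1.2]
grip_width: 0.087
grasp_force: 0.0
```

Call:
{"op": "send_rows", "data": {"xyz": [[0,0,0.0095],[0,0,0],[0.005,0,0],[0.005,0,0],[0.005,0,0],[0.005,0,0],[0.005,0,0],[0.005,0,0],[0.005,0,0],[0.005,0,0],[0.005,0,0],[0.005,0,0],[0.0,0,0],[0,0,0]], "rotation": [[0,0,0],[0,0,0],[0,0,0],[0,0,0],[0,0,0],[0,0,0],[0,0,0],[0,0,0],[0,0,0],[0,0,0],[0,0,0],[0,0,0],[0,0,0],[0,0,0]], "jaw": [1,1,1,1,1,1,1,1,1,1,1,1,1,1]}}

```text
time_s: 14.25
tool_pos: [0.5396, 0.1895, 0.1935]
tool_rot: [-180.0, -0.1, -13.8]
force: [-0.0, 0.1, 0.2]
grip_width: 0.087
grasp_force: 0.0
```

Call:
{"op": "send_rows", "data": {"xyz": [[0.004,0,0],[0.004,0,0],[0.004,0,0],[0.0,0,0],[0,0,0]], "rotation": [[0,0,0],[0,0,0],[0,0,0],[0,0,0],[0,0,0]], "jaw": [1,1,1,1,1]}}

```text
time_s: 14.75
tool_pos: [0.5509, 0.1869, 0.1933]
tool_rot: [-180.0, -0.0, -13.8]
force: [-1.8, 0.5, 1.2]
grip_width: 0.0867
grasp_force: 0.9
```

Call:
{"op": "send_rows", "data": {"xyz": [[0.003,0,0],[0.003,0,0],[0,0,0]], "rotation": [[0,0,0],[0,0,0],[0,0,0]], "jaw": [1,1,1]}}

```text
time_s: 15.05
tool_pos: [0.5561, 0.1856, 0.1931]
tool_rot: [180.0, 0.1, -13.8]
force: [-3.9, 1.4, 1.3]
grip_width: 0.0871
grasp_force: 2.1
```

Call:
{"op": "send_rows", "data": {"xyz": [[0.002,0,0],[0,0,0]], "rotation": [[0,0,0],[0,0,0]], "jaw": [1,1]}}

```text
time_s: 15.25
tool_pos: [0.558, 0.1851, 0.1931]
tool_rot: [180.0, 0.1, -13.8]
force: [-4.7, 1.1, 2.0]
grip_width: 0.0872
grasp_force: 2.4
```

```bash
python3 - <<'E'
from h import *
w=cam('wrist');b=cam('side')
cv2.imwrite('pics/8.png',cv2.hconcat([cv2.resize(w['image'],(400,300)),cv2.resize(b['image'][200:360,120:333],(400,300))]))
E
```

```text
(no output)
```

View pics/8.png

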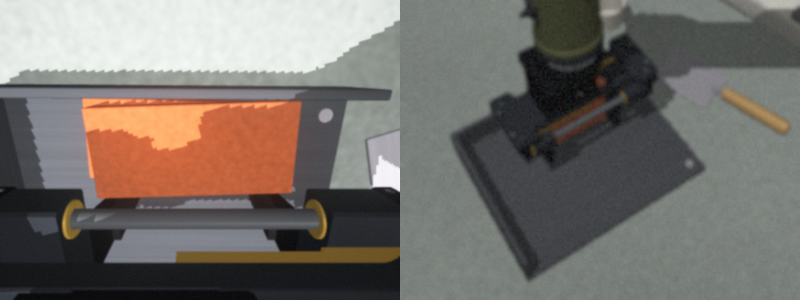

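The wrist view shows the pile almost at the far wall, with a sliver of gap at the top row (~95). I push on until the force rises.

Call:
{"op": "send_rows", "data": {"xyz": [[0.002,0,0],[0.002,0,0],[0,0,0]], "rotation": [[0,0,0],[0,0,0],[0,0,0]], "jaw": [1,1,1]}}

```text
time_s: 15.65
tool_pos: [0.5616, 0.1843, 0.193]
tool_rot: [180.0, 0.1, -13.8]
force: [-6.2, 1.1, 3.1]
grip_width: 0.0873
grasp_force: 3.1
```

Call:
{"op": "send_rows", "data": {"xyz": [[0.001,0,0],[0.001,0,0],[0,0,0]], "rotation": [[0,0,0],[0,0,0],[0,0,0]], "jaw": [1,1,1]}}

```text
time_s: 15.95
tool_pos: [0.5622, 0.1843, 0.1929]
tool_rot: [179.9, 0.3, -13.8]
force: [-10.5, 2.1, 6.6]
grip_width: 0.0869
grasp_force: 5.5
```

Call:
{"op": "send_rows", "data": {"xyz": [[0.001,0,0],[0,0,0],[0,0,0]], "rotation": [[0,0,0],[0,0,0],[0,0,0]], "jaw": [1,1,1]}}

```text
time_s: 16.25
tool_pos: [0.5625, 0.1843, 0.1929]
tool_rot: [179.9, 0.4, -13.8]
force: [-13.1, 2.1, 7.2]
grip_width: 0.0871
grasp_force: 6.6
```

Call:
{"op": "send_rows", "data": {"xyz": [[-0.008,0,0],[-0.007,0,0],[0,0,-0.03],[0,0,-0.04],[0,0,-0.04],[0.015,0.031,0],[0.015,0.031,0],[0.015,0.031,0],[0,0,0],[0,0,0],[0,0,0],[0,0,0],[0,0,0],[0,0,0],[0,0,0],[0,0,0],[0,0,0],[0,0,0],[0,0,0],[0,0,0]], "rotation": [[0,0,0],[0,0,0],[0,0,0],[0,0,0],[0,0,0],[0,0,0],[0,0,0],[0,0,0],[0,0,-0.143],[0,0,-0.143],[0,0,-0.143],[0,0,-0.143],[0,0,-0.143],[0,0,-0.143],[0,0,-0.143],[0,0,-0.143],[0,0,-0.143],[0,0,-0.143],[0,0,-0.139],[0,0,0]], "jaw": [1,1,1,1,1,1,1,1,0.23,0.23,0.23,0.23,0.23,0.23,0.23,0.23,0.23,0.23,0.23,0.23]}}

```text
time_s: 18.25
tool_pos: [0.5724, 0.0852, 0.3035]
tool_rot: [179.9, -0.0, 76.1]
force: [-0.6, 0.2, -0.5]
grip_width: 0.0202
grasp_force: 0.0
```

```bash
python3 - <<'E'
from h import *
w=cam('wrist');b=cam('side')
cv2.imwrite('pics/9.png',cv2.hconcat([cv2.resize(w['image'],(400,300)),cv2.resize(b['image'][200:360,120:333],(400,300))]))
E
```

```text
(no output)
```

View pics/9.png

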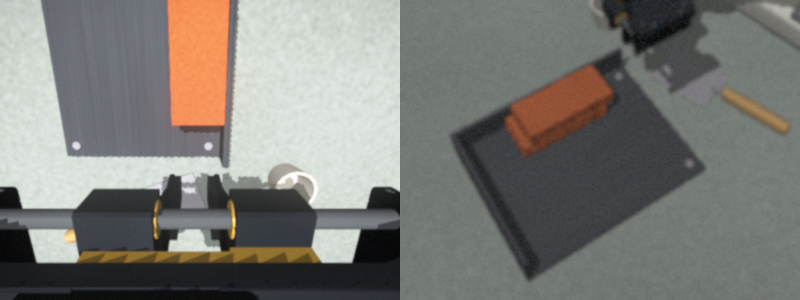

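The pile is flush and square along the far wall and staggered along y. The fingers line up with its short end, so I shift 5 mm off the wall, go down and push +y.

Call:
{"op": "send_rows", "data": {"xyz": [[0,-0.005,0.03],[0,0,0.04],[0,0,0.02],[0,0,0.0125],[0,0,0.007],[0,0,0],[0.007,0,0],[0.007,0,0],[0.005,0,0],[0.005,0,0],[0.005,0,0],[0.005,0,0],[0.005,0,0],[0.005,0,0],[0,0,0]], "rotation": [[0,0,0],[0,0,0],[0,0,0],[0,0,0],[0,0,0],[0,0,0],[0,0,0],[0,0,0],[0,0,0],[0,0,0],[0,0,0],[0,0,0],[0,0,0],[0,0,0],[0,0,0]], "jaw": [0.23,0.23,0.23,0.23,0.23,0.23,0.23,0.23,0.23,0.23,0.23,0.23,0.23,0.23,0.23]}}

```text
time_s: 19.85
tool_pos: [0.5779, 0.1305, 0.1938]
tool_rot: [180.0, -0.0, 76.1]
force: [-0.8, -1.1, 0.9]
grip_width: 0.0199
grasp_force: 0.4
```

Call:
{"op": "send_rows", "data": {"xyz": [[0.005,0,0],[0.005,0,0],[0.005,0,0],[0.005,0,0],[0,0,0]], "rotation": [[0,0,0],[0,0,0],[0,0,0],[0,0,0],[0,0,0]], "jaw": [0.23,0.23,0.23,0.23,0.23]}}

```text
time_s: 20.35
tool_pos: [0.5825, 0.1508, 0.1937]
tool_rot: [180.0, -0.1, 76.2]
force: [-0.0, 0.6, 0.2]
grip_width: 0.02
grasp_force: 0.0
```

Call:
{"op": "send_rows", "data": {"xyz": [[0.005,0,0],[0.005,0,0],[0.005,0,0],[0.005,0,0],[0.004,0,0]], "rotation": [[0,0,0],[0,0,0],[0,0,0],[0,0,0],[0,0,0]], "jaw": [0.23,0.23,0.23,0.23,0.23]}}

```text
time_s: 20.85
tool_pos: [0.5884, 0.1731, 0.1937]
tool_rot: [-180.0, -0.0, 76.1]
force: [-0.1, -2.1, 0.3]
grip_width: 0.02
grasp_force: 1.3
```

Call:
{"op": "send_rows", "data": {"xyz": [[0.003,0,0],[0.002,0,0],[0,0,0]], "rotation": [[0,0,0],[0,0,0],[0,0,0]], "jaw": [0.23,0.23,0.23]}}

```text
time_s: 21.15
tool_pos: [0.5895, 0.1779, 0.1937]
tool_rot: [-180.0, -0.0, 76.1]
force: [-0.3, -1.2, -0.5]
grip_width: 0.0199
grasp_force: 0.4
```

Call:
{"op": "send_rows", "data": {"xyz": [[0.002,0,0],[0.002,0,0],[0.001,0,0],[0,0,0]], "rotation": [[0,0,0],[0,0,0],[0,0,0],[0,0,0]], "jaw": [0.23,0.23,0.23,0.23]}}

```text
time_s: 21.55
tool_pos: [0.5906, 0.1812, 0.1937]
tool_rot: [-180.0, 0.1, 76.1]
force: [-3.3, -5.0, 2.2]
grip_width: 0.02
grasp_force: 2.6
```

Call:
{"op": "send_rows", "data": {"xyz": [[0.002,0,0],[0.001,0,0],[0,0,0]], "rotation": [[0,0,0],[0,0,0],[0,0,0]], "jaw": [0.23,0.23,0.23]}}

```text
time_s: 21.85
tool_pos: [0.591, 0.182, 0.1936]
tool_rot: [-179.9, 0.4, 76.0]
force: [-4.7, -10.3, 5.1]
grip_width: 0.02
grasp_force: 5.3
```

Call:
{"op": "send_rows", "data": {"xyz": [[0.001,0,0],[0.001,0,0],[0,0,0],[0,0,0]], "rotation": [[0,0,0],[0,0,0],[0,0,0],[0,0,0]], "jaw": [0.23,0.23,0.23,0.23]}}

```text
time_s: 22.25
tool_pos: [0.5913, 0.1824, 0.1936]
tool_rot: [-179.8, 0.5, 75.9]
force: [-7.0, -12.5, 8.9]
grip_width: 0.0198
grasp_force: 7.1
```

Call:
{"op": "send_rows", "data": {"xyz": [[-0.01,0,0],[-0.01,0,0],[0,0,-0.03],[0,0,-0.04],[0,0,-0.04],[0.029,-0.0205,0],[0.029,-0.0205,0],[0.028,-0.0205,0],[0,0,0],[0,0,0],[0,0,0],[0,0,0],[0,0,0],[0,0,0],[0,0,0],[0,0,0],[0,0,0],[0,0,0],[0,0,0],[0,0,0]], "rotation": [[0,0,0],[0,0,0],[0,0,0],[0,0,0],[0,0,0],[0,0,0],[0,0,0],[0,0,0],[0,0,0.143],[0,0,0.143],[0,0,0.143],[0,0,0.143],[0,0,0.143],[0,0,0.143],[0,0,0.143],[0,0,0.143],[0,0,0.143],[0,0,0.143],[0,0,0.139],[0,0,0]], "jaw": [0.23,0.23,0.23,0.23,0.23,0.23,0.23,0.23,0.8,0.8,0.8,0.8,0.8,0.8,0.8,0.8,0.8,0.8,0.8,0.8]}}

```text
time_s: 24.25
tool_pos: [0.548, 0.2665, 0.304]
tool_rot: [-179.9, -0.0, -13.8]
force: [-1.1, 0.1, -0.2]
grip_width: 0.0696
grasp_force: 0.0
```

Call:
{"op": "send_rows", "data": {"xyz": [[0,0.005,0.03],[0,0,0.04],[0,0,0.02],[0,0,0.0125],[0,0,0.0075],[0,0,0],[0.006,0,0],[0.006,0,0],[0.006,0,0],[0.005,0,0],[0.004,0,0],[0.003,0,0],[0,0,0],[0,0,0]], "rotation": [[0,0,0],[0,0,0],[0,0,0],[0,0,0],[0,0,0],[0,0,0],[0,0,0],[0,0,0],[0,0,0],[0,0,0],[0,0,0],[0,0,0],[0,0,0],[0,0,0]], "jaw": [0.8,0.8,0.8,0.8,0.8,0.8,0.8,0.8,0.8,0.8,0.8,0.8,0.8,0.8]}}

```text
time_s: 25.65
tool_pos: [0.576, 0.2539, 0.1937]
tool_rot: [180.0, 0.0, -13.8]
force: [0.9, -0.1, -0.4]
grip_width: 0.0697
grasp_force: 0.0
```

Call:
{"op": "send_rows", "data": {"xyz": [[0.002,0,0],[0.002,0,0],[0,0,0],[0,0,0]], "rotation": [[0,0,0],[0,0,0],[0,0,0],[0,0,0]], "jaw": [0.8,0.8,0.8,0.8]}}

```text
time_s: 26.05
tool_pos: [0.5791, 0.2534, 0.1936]
tool_rot: [180.0, 0.1, -13.8]
force: [-5.4, 0.7, 3.3]
grip_width: 0.0698
grasp_force: 2.6
```

Call:
{"op": "send_rows", "data": {"xyz": [[0.001,0,0],[0.001,0,0],[0.001,0,0],[0,0,0]], "rotation": [[0,0,0],[0,0,0],[0,0,0],[0,0,0]], "jaw": [0.8,0.8,0.8,0.8]}}

```text
time_s: 26.45
tool_pos: [0.5801, 0.2534, 0.1934]
tool_rot: [179.9, 0.4, -13.8]
force: [-11.6, 0.8, 7.8]
grip_width: 0.0695
grasp_force: 5.9
```

Call:
{"op": "send_rows", "data": {"xyz": [[-0.01,0,0],[-0.02,0,0],[-0.02,0,-0.02],[-0.02,0,-0.04],[0,0,-0.04],[0,0,-0.04],[0,0,-0.04],[0,0,0],[0,0,0]], "rotation": [[0,0,0],[0,0,0],[0,0,0],[0,0,0],[0,0,0],[0,0,0],[0,0,0],[0,0,0],[0,0,0]], "jaw": [0.8,0.8,0.8,0.8,0.8,0.8,0.8,0.8,0.8]}}

```text
time_s: 27.35
tool_pos: [0.5155, 0.2687, 0.3752]
tool_rot: [-179.9, -0.2, -13.8]
force: [-1.1, 0.0, -0.2]
grip_width: 0.0696
grasp_force: 0.0
```

```bash
python3 - <<'E'
from h import *
w=cam('wrist');b=cam('side');a=cam('scene')
k=orange(w)[0]; print([np.round(x,4).tolist() for x in rect(w,k,.048)],cv2.approxPolyDP(cv2.convexHull(k),3,True)[:,0].tolist())
cv2.imwrite('pics/10.png',cv2.hconcat([cv2.resize(w['image'],(400,300)),cv2.resize(b['image'][200:360,120:333],(400,300))]))
E
```

```text
[[0.6163, 0.2456], [0.0542, 0.1185], -13.852399826049805] [[308, 48], [303, 105], [189, 105], [186, 46]]
```

View pics/10.png

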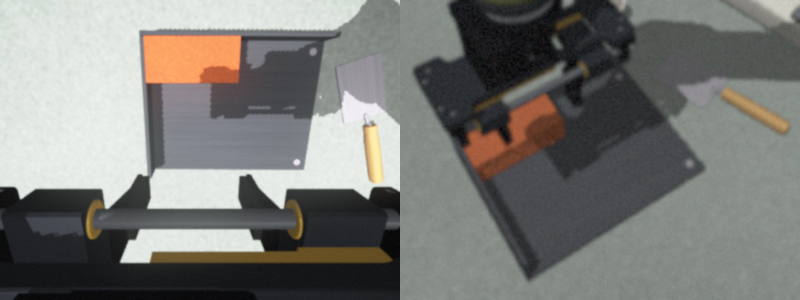

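The top tile sits in the corner, its corners in the full-size picture at (186,46), (308,48), (303,105) and (189,105). As a last check I measure the strip of wall between bench and tile, which should be 6 mm on both walls.

```bash
python3 - <<'E'
from h import *
w=cam('wrist');im=w['image'].astype(int)
g=im.sum(2)
def strip(p,q):  # bench->tile line; dark = neither bright bench nor orange
    P=np.linspace(p,q,200);G=np.array([cv2.getRectSubPix(w['image'],(1,1),tuple(map(float,x)))[0,0] for x in P]).astype(int)
    dark=(G.sum(1)<330)&(G[:,2]-G[:,0]<60); i=np.where(dark)[0]
    A=ray(w,*P[i[0]],.044);B=ray(w,*P[i[-1]],.044);return round(1000*np.linalg.norm(A-B),1),P[i[0]].round(1),P[i[-1]].round(1)
for v in(55,65,75,85,95):print('y wall',strip((165,v),(205,v)))
for u in(200,220,240,260,280,295):print('x wall',strip((u,20),(u,65)))
E
```

```text
Traceback (most recent call last):
IndexError: index 0 is out of bounds for axis 0 with size 0
```

```bash
python3 - <<'E'
from h import *
w=cam('wrist');im=w['image']
print(im[75,172:196].tolist());print(im[32:56,240].tolist())
o=ray(w,180,75,.044);print('mm/px',1000*np.linalg.norm(o-ray(w,181,75,.044)),1000*np.linalg.norm(o-ray(w,180,76,.044)))
E
```

```text
[[226, 230, 225], [226, 230, 223], [223, 228, 220], [218, 225, 217], [205, 209, 204], [167, 165, 161], [144, 136, 135], [140, 130, 131], [137, 130, 137], [131, 133, 171], [111, 142, 228], [105, 162, 250], [100, 163, 252], [98, 162, 252], [101, 165, 252], [97, 162, 252], [97, 159, 252], [97, 161, 252], [100, 164, 252], [99, 163, 252], [101, 164, 252], [101, 165, 253], [103, 170, 253], [104, 169, 253]]
[[193, 202, 195], [157, 164, 156], [132, 135, 128], [123, 120, 116], [128, 120, 118], [133, 123, 121], [130, 125, 121], [135, 128, 128], [122, 123, 148], [104, 128, 205], [97, 146, 243], [92, 154, 250], [98, 157, 251], [96, 158, 251], [94, 157, 251], [95, 157, 251], [96, 156, 251], [95, 156, 251], [96, 156, 251], [99, 162, 252], [95, 159, 252], [99, 162, 252], [100, 163, 252], [102, 163, 252]]
mm/px 0.981774313055896 0.9199116214893508
```

```bash
python3 -c "
from h import *
print(env.sign_off())"
```

```text
the job is handed in; nothing more can be done
None
```

The job is handed in at about 27 s: tile_d is on top and the four-tile pile is pressed against both tray walls. My last camera check put the top tile within about 1.5 mm of flush; I did not check the lower three separately. The verdict was not shown.

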